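# Set the throttle valve and snap the cap onto the test port

### The arm

A 6-joint arm with a two-finger parallel gripper is mounted at the origin on a cart in front of the work surface, level with it; the furniture and walls round the work are solid. World frame = base frame: x ahead of the robot, y to its left, z up, the work surface at z = 0. Lengths are in mm, angles in rad, forces in N, time in s.
With the tool pointing down it reaches from about 275 to 975 mm from the base axis. Payload 8.4 kg.
Tool frame: the origin (TCP) lies midway between the tips of the shut fingers; the grasp point (between the pads) lies 19 mm behind it (r.grasp_offset is the z of the grasp point in the tool frame, in mm); z points along the fingers, y is the line along which they close (so a half turn about z gives the same grasp; the last joint's range is limited). The gripper opens to 92 mm and grips with 3 to 60 N. Pads are 20 mm wide; open, the fingers measure 128 mm over their backs; the gripper's body (75 mm by 189 mm) begins 69 mm behind the grasp point.
Start: joints at [-1.142, 0.353, 1.633, -0, 1.155, -0.002], TCP at [260.997, -567.898, 214.583] pointing down, gripper open.
Joint ranges: [-2.63, 2.63], [-0.92, 2.1], [0.06, 2.66], [-1.3, 4.44], [0, 2.69], [-3.02, 3.02]. Speed limits (rad/s): [2.22, 2.22, 2.79, 3.14, 3.14, 3.14].

### API

Orientations are given as a unit quaternion [x, y, z, w].
In Python, from cell import r, imaging, job gives the robot as it stands.
- The arm moves only by the shell command python3 -m creep 'ROWS' [FORCE]. ROWS is JSON, a list of rows, each a list of 3 entries, a list of its own where there are three numbers: the finger opening in mm, from 0 to 91.9, then the shift along the tool's x, y, z in mm, then the turn about the tool's z in degrees. A call has 1 to 5 rows; each row is the pose to reach, as a shift and turn from the pose commanded when the call began, along the tool's axes at that moment; what a row does not reach only later rows make up. A row lasts 1/10 s, in which the tool goes at most 50 mm and 8.59 degrees, less where a joint would pass 70% of its speed; a pose out of reach is approached as far as the arm can. A call with a gripper value outside its range is refused whole. The fingers move at their own pace and stop on an object; FORCE is the grip in N (left out, the last holds). Time passes only in rows, so rows that repeat a pose let the fingers close. It gives the time, the measured TCP pose, the force, the opening and the grip force at its end, in the units of the state.
- r.get_obs(): the state, without advancing time (a new reading comes with each control period).
- imaging.read_camera(name): name is "scene" or "top"; returns the picture (384x512x3 uint8, red, green, blue); there is no depth.
- imaging.calibration(name): a dict with "camera_matrix" (3x3 intrinsics, pixels), "xyz" and "orientation" of the camera in the world. Camera axes: x right, y down, z forward; pixel columns grow to the right and rows downward; lengths in mm; the calibration is good to about 2 mm. A picture is of the moment at which its call begins. calibration takes no time and is no camera call.
- job.close_job(): hands the job in; it is judged then, once.
The state is a dict: "clock": time; "joint_pos": joint angles; "joint_velocities": joint speeds; "effort": joint torques, N m; "tool_pos": TCP position; "tcp_rot": TCP orientation; "contact_force": force on the tool from outside, world axes, zero at the start; "moment": the same for the moment, N m; "grip_width": finger opening in mm; "finger_force": force on a finger pad.
Only numpy, scipy, OpenCV 4.12 (cv2) and the standard library are available. Lean on these libraries where they do the work, as an engineer would, in place of code of your own. Each camera call takes 0.05 s, during which the arm holds its last target. There are 200 camera calls.

### The job

Set the air block's throttle: turn the red wing handle until its white end points at the green marker, leaving the marker where it is. Then pick up the orange cap and press it straight down onto the brass test-port stud until it clicks, and go on pressing until its rim is flush on the brass collar. Finish there, still holding the cap pressed down flush against its springy seal (do not let go), with the handle still on the marker and everything else on the table (sanding block, wax tin, torch) left alone.

Things in the scene. Friction and masses are not known exactly. Their poses are not given: they have to be found in the camera images.
- air_block: Aluminium air block with a dark foot plate, fixed to the table. Block 76 (x) x 180 (y) x 50 high, a coupler sticks out 54 mm more at its +y end. Origin at the centre of its underside, z up. The valve's axis is upright at (0, +60) mm in this frame, the test port's at (0, -60) mm. The block stands at any yaw within about 0.45 rad of the world axes.
- valve_axis (a point): Point on the valve's upright axis, at the middle of the wing handle's height, 83 mm above the table. Axes as the air block's.
- handle (a joint): Opening angle of the red wing handle, rad, 0 to 1.57, growing counter-clockwise seen from above. At 0 the white end points along the air block's -x, at 1.57 along its -y (to the test port). The handle is a bar 76 long, 12 thick, 26 high (70 to 96 mm above the table), centred on the valve axis; it turns stiffly (0.08 N m) and stays where it is left.
- handle_tip (a point): End face of the handle's white end, 38 mm from the valve axis, 83 mm above the table. Its x axis points outward along the handle.
- marker (a joint): Angle of the green marker, with the same zero and direction as joint handle: the handle is set when the two angles are equal. It is on a very stiff flat ring under the handle, 54 to 61 mm above the table, reaching 48 mm from the axis.
- marker_tip (a point): Outer end of the green marker tab, 48 mm from the valve axis, 58 mm above the table. Its x axis points outward along the tab.
- port (a point): Centre of the top face of the test port's brass collar (48 mm diameter), 62 mm above the table; axes as the air block's. The upright brass stud, 21 mm diameter, rises 26 mm above this point, its top 7 mm tapered to 10 mm diameter. Four spring balls stick out 4 mm round it, 11 mm above the collar.
- seal (a joint): Travel of the black spring seal ring (31 mm diameter) round the stud's foot: 0 free, standing 4 mm above the collar; 0.004 pushed flush with the collar, which needs about 8 N.
- cap_centre (a point): Centre of the orange snap cap, half-way up. The cap is a loose round cup of 42 mm diameter, 44 mm high, 35 to 70 g, standing upright on the table, open side down, 22 mm below this point. Its closed top is solid for 14 mm. Inside: bore 24 mm through the lip (the lowest 5 mm), 34 mm above it.
- cap_mouth (a point): Centre of the orange cap's open rim, 22 mm below cap_centre. When the cap is home it coincides with point port. The lip meets the balls with the rim about 15 mm above the collar; a push of 7 to 10 N takes it over them, the force drops (click) and the balls pull it down, then it meets the seal, until the rim stands on the rigid collar. Let go, it springs back up 2 to 3 mm.
- snap_cap: The same orange cap; origin at the centre of its rim, z towards its closed top.
- sand_block_mid (a point): Centre of a loose black rubber sanding block, 64 x 118 x 41 mm. Leave it alone.
- wax_tin_mid (a point): Centre of a loose flat grey wax tin with a dark green lid, 67 mm diameter, 25 high. Leave it alone.
- torch_mid (a point): Centre of a loose black torch, 28 mm diameter, 122 long, lying down. Leave it alone.
Things that resemble listed ones, but are neither listed nor needed, are in the scene too. What is shaped like the snap_cap but black or pink is not meant.

How it is judged:
By the outcome, as a careful person would: the job done as asked, in the order asked, and still so for the second after the job is handed in, while the arm keeps its last pose, push and grip.
It also fails if it takes over 64 s, if anything falls off the work surface, if the arm or the gripper's body presses on something with over 40 N, if the wrist force passes 120 N, or if a joint passes its speed limit or range.

## Working session

There is one attempt and no reset: what is moved stays moved. The work goes in short steps, Python scripts to look and compute and a shell command to move; the robot and the scene stay as the last step left them, time stands still between calls to the robot, and variables do not carry over. Pictures are saved under pics/ and viewed, at most 10 in all, crops included, and the job is handed in when it is done.

```bash
mkdir -p pics; ls; python3 - <<'E'
from cell import r,imaging,job
import cv2
for n in("scene","top"):
    im=imaging.read_camera(n); cv2.imwrite(f"pics/{n}0.png",im[:,:,::-1]); c=imaging.calibration(n); print(n,c)
o=r.get_obs(); print(o)
E
```

```text
pics
scene {'camera_matrix': array([[402.94399459,   0.        , 251.27950521],
       [  0.        , 402.94399459, 193.19633662],
       [  0.        ,   0.        ,   1.        ]]), 'xyz': array([-156.5817034 ,  706.51961984,  754.12380082]), 'orientation': array([-0.36592695,  0.811521  , -0.41489999,  0.18812   ])}
top {'camera_matrix': array([[477.50016295,   0.        , 248.74463096],
       [  0.        , 477.50016295, 201.53024342],
       [  0.        ,   0.        ,   1.        ]]), 'xyz': array([ 463.31342936,   52.87570355, 1753.29308006]), 'orientation': array([-0.70569108,  0.70773929, -0.02184539,  0.02505918])}
{'clock': 0.1, 'joint_pos': array([-1.14236746e+00,  3.53592680e-01,  1.63407727e+00,  1.98135680e-05,
        1.15517836e+00, -2.37742688e-03]), 'joint_velocities': array([ 0.00189984, -0.00115987, -0.00377528, -0.0009134 ,  0.00042374,
        0.00026495]), 'effort': array([ 1.97091435e-04, -5.94908345e+01, -3.34930122e+01,  6.99634873e-02,
        1.82799285e-02, -1.34584116e-05]), 'tool_pos': array([ 260.83306418, -567.47330162,  213.9226544 ]), 'tcp_rot': array([ 9.76890968e-01,  2.13737323e-01, -1.23878179e-04, -6.15551930e-04]), 'contact_force': array([-1.47883199,  0.11906556,  0.03815549]), 'moment': array([ 0.02995477,  0.03132745, -0.02679261]), 'finger_force': 0.0, 'grip_width': 92.03326750397895}
```

View pics/scene0.png

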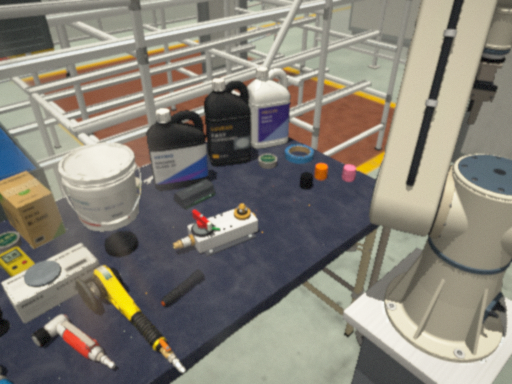

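View pics/top0.png

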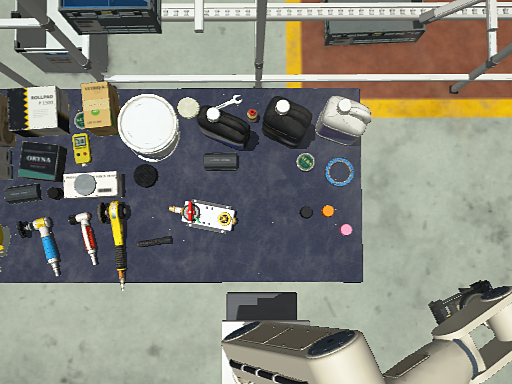

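The scene picture shows the orange cap at (321,171), with the black one at (306,180) and the pink one at (349,172). In the top picture they are at orange (328,211), black (307,212) and pink (346,229), plus a small red/orange can at (253,115). The air block is at about (208,215) in the top picture, with its coupler to the left (+y). I choose the orange cap at (328,211) and check it in one crop.

```bash
cat > h.py <<'E'
import numpy as np,cv2
from scipy.spatial.transform import Rotation as R
from cell import r,imaging,job
def proj(n,P):
    c=imaging.calibration(n); q=(np.atleast_2d(P)-c["xyz"])@R.from_quat(c["orientation"]).as_matrix()
    q=q@c["camera_matrix"].T; return q[:,:2]/q[:,2:]
def back(n,uv,z):
    c=imaging.calibration(n); uv=np.atleast_2d(uv).astype(float)
    d=np.c_[uv,np.ones(len(uv))]@np.linalg.inv(c["camera_matrix"]).T@R.from_quat(c["orientation"]).as_matrix().T
    return c["xyz"]+d*((z-c["xyz"][2])/d[:,2])[:,None]
E
python3 - <<'E'
from h import *
a=cv2.imread("pics/scene0.png"); b=cv2.imread("pics/top0.png")
A=cv2.resize(a[195:260,165:270],None,fx=5,fy=5,interpolation=cv2.INTER_CUBIC)
B=cv2.resize(b[190:240,160:240],None,fx=6,fy=6,interpolation=cv2.INTER_CUBIC)[:, :480]
C=cv2.resize(b[195:240,295:355],None,fx=4,fy=4,interpolation=cv2.INTER_CUBIC)
out=np.zeros((600,800,3),np.uint8)
out[:325,:525]=A[:, :525]; out[:180,535:775]=C
out[300:600,0:0]=0
D=cv2.resize(b[192:237,165:240],None,fx=6,fy=6,interpolation=cv2.INTER_CUBIC); out[328:598,:450]=D
E_=cv2.resize(a[155:195,295:360],None,fx=4,fy=4,interpolation=cv2.INTER_CUBIC); out[200:360,535:795]=E_
cv2.imwrite("pics/crop0.png",out)
for n,im in(("scene",a),("top",b)):
    hsv=cv2.cvtColor(im,cv2.COLOR_BGR2HSV)
    x0=(150,190,150,275) 
    def cc(lo,hi,box):
        m=cv2.inRange(hsv,lo,hi); k=np.zeros_like(m); u0,v0,u1,v1=box; k[v0:v1,u0:u1]=m[v0:v1,u0:u1]
        v,u=np.nonzero(k); return (u.mean().round(2),v.mean().round(2),len(u),u.min(),u.max(),v.min(),v.max()) if len(u) else None
    bo={"scene":(305,155,335,190),"top":(318,202,340,222)}[n]; print(n,"cap",cc((5,150,120),(18,255,255),bo))
    bb={"scene":(165,195,270,260),"top":(160,190,240,240)}[n]
    print("green",cc((40,90,60),(85,255,255),bb))
    print("red",cc((0,150,90),(4,255,255),bb)); print("brass",cc((15,90,90),(30,255,255),bb))
E
```

```text
scene cap (np.float64(320.74), np.float64(170.82), 195, np.int64(315), np.int64(327), np.int64(163), np.int64(179))
green (np.float64(214.65), np.float64(228.24), 17, np.int64(212), np.int64(218), np.int64(227), np.int64(229))
red (np.float64(199.68), np.float64(219.08), 142, np.int64(193), np.int64(207), np.int64(210), np.int64(227))
brass (np.float64(222.28), np.float64(222.21), 267, np.int64(173), np.int64(262), np.int64(203), np.int64(247))
top cap (np.float64(327.43), np.float64(210.3), 99, np.int64(321), np.int64(333), np.int64(205), np.int64(216))
green (np.float64(197.0), np.float64(219.64), 14, np.int64(195), np.int64(199), np.int64(217), np.int64(222))
red (np.float64(190.08), np.float64(210.95), 83, np.int64(187), np.int64(194), np.int64(201), np.int64(220))
brass (np.float64(212.6), np.float64(216.25), 173, np.int64(169), np.int64(235), np.int64(206), np.int64(225))
```

View pics/crop0.png

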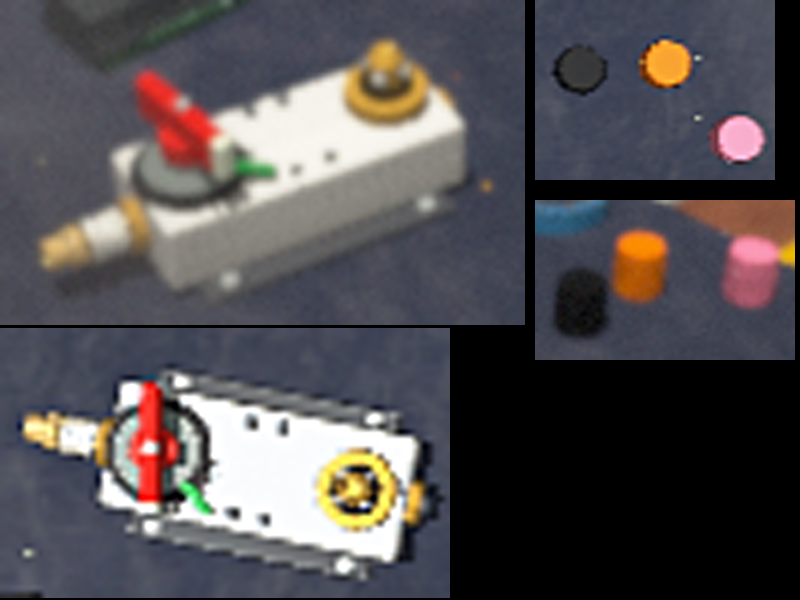

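Crop: the solid orange cap stands clear of the black and pink ones. The handle's white end points toward the robot (top crop, image-down), and the green tab points down-right toward the port, at about top (199,222) and scene (218,228). Next I fit the block pose and both angles.

```bash
cat > fit.py <<'E'
from h import *
from scipy.optimize import least_squares
def rd(a): return np.array([np.cos(a),np.sin(a),0])
def model(p):
    x,y,w,h,m=p; o=np.array([x,y,0]); ey=rd(w+np.pi/2)
    port=o-60*ey; v=o+60*ey; dh=rd(w+np.pi+h); dm=rd(w+np.pi+m); Z=np.array([0,0,1])
    return dict(collar=port+62*Z,stud=port+88*Z,hub=v+96*Z,red=v-38*dh+96*Z,white=v+38*dh+83*Z,whitetop=v+38*dh+96*Z,tip=v+48*dm+58*Z,ring=v+61*Z,coup=o+144*ey+30*Z)
if __name__=="__main__":
    ob=[("top","stud",223.9,218.1),("top","collar",224.1,218.4),("top","hub",189.6,211.25),("top","red",189.6,201.1),("top","tip",199.6,222.3),
     ("scene","stud",241.6,204),("scene","collar",242,213),("scene","white",209,224.6),("scene","tip",218.8,228.8)]
    c=back("top",[[208,215]],60)[0]
    def f(p):
        M=model(p); return np.concatenate([proj(n,M[k])[0]-[u,v] for n,k,u,v in ob])
    s=least_squares(f,[c[0],c[1],-.2,.2,.8],loss="soft_l1"); print(s.x.round(3)); print(f(s.x).reshape(-1,2).round(2))
    M=model(s.x); print({k:v.round(1) for k,v in M.items()})
    # cap: centroid of top view (top face), scene silhouette centre ~ mid height
    print("cap top",back("top",[[327.5,210.3]],42),"scene",back("scene",[[320.75,170.8]],24))
    V=[]
    for n,box in(("scene",(165,195,270,260)),("top",(165,192,240,237))):
        im=cv2.imread(f"pics/{n}0.png"); u0,v0,u1,v1=box
        I=cv2.resize(im[v0:v1,u0:u1],None,fx=7,fy=7,interpolation=cv2.INTER_CUBIC)
        for k,P in M.items():
            q=(proj(n,P)[0]-[u0,v0]+.5)*7-.5; cv2.circle(I,tuple(int(t) for t in q),2,(255,0,255),-1)
        if n=="top":
            pass
        t=np.linspace(0,2*np.pi,60)
        for ctr,rad in((M["collar"],24),(M["ring"],35)):
            q=(proj(n,ctr+rad*np.c_[np.cos(t),np.sin(t),0*t])-[u0,v0]+.5)*7-.5; cv2.polylines(I,[q.astype(int)],True,(255,0,255),1)
        V.append(I)
    cv2.imwrite("pics/ov1.png",np.vstack([V[0][:300,:735],np.pad(V[1],((0,0),(0,210),(0,0)))[:300]]))
E
python3 fit.py
```

```text
[ 5.28819e+02  2.07851e+02 -2.17000e-01  1.94000e-01  8.70000e-01]
[[-0.61  0.12]
 [-0.39  0.05]
 [-0.15 -0.44]
 [ 0.17 -1.2 ]
 [-0.62 -0.28]
 [ 0.24  0.1 ]
 [-0.01 -1.42]
 [ 0.72  1.79]
 [ 0.73 -0.06]]
{'collar': array([515.9, 149.3,  62. ]), 'stud': array([515.9, 149.3,  88. ]), 'hub': array([541.7, 266.4,  96. ]), 'red': array([579.7, 265.6,  96. ]), 'white': array([503.8, 267.3,  83. ]), 'whitetop': array([503.8, 267.3,  96. ]), 'tip': array([503.6, 237.3,  58. ]), 'ring': array([541.7, 266.4,  61. ]), 'coup': array([559.9, 348.5,  30. ])}
cap top [[ 544.66085195 -221.72605614   42.        ]] scene [[ 545.32879989 -221.55809343   24.        ]]
```

View pics/ov1.png

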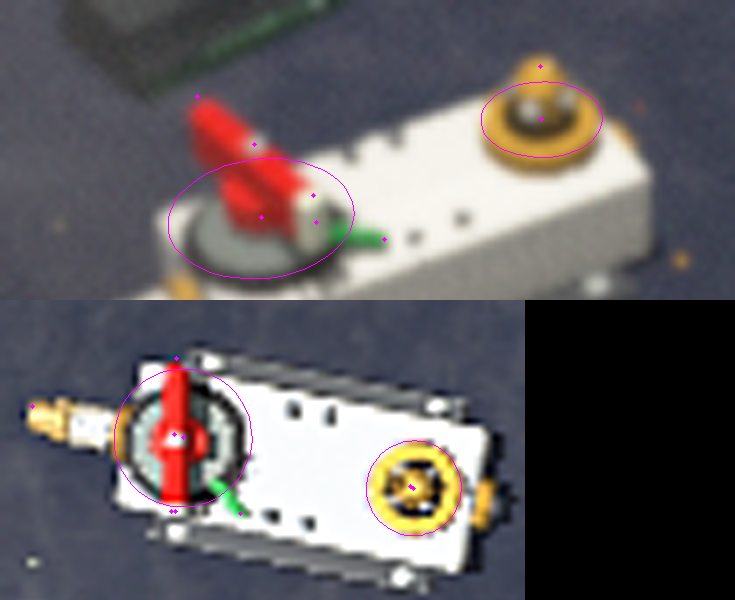

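The overlay matches within about 1 px in both pictures. The collar is at top ov (414,487) and the handle ends at (176,360) and (174,510). Now move to the valve.

```bash
cat > go.py <<'E'
import sys
from h import *
# go.py x y z psi_deg(tool x heading): remaining shift in tool axes
def rem(x,y,z,psi):
    o=r.get_obs(); M=R.from_quat(o["tcp_rot"]).as_matrix(); p=np.degrees(np.arctan2(M[1,0],M[0,0]))
    print("t",o["clock"],"tcp",o["tool_pos"].round(1),"psi",p.round(2),"tilt",M[:,2].round(4),"F",o["contact_force"].round(1),"w",round(o["grip_width"],1))
    d=np.array([x,y,z])-o["tool_pos"]; print("shift",(M.T@d).round(1),"turn",round((p-psi+180)%360-180,2))
rem(*map(float,sys.argv[1:5]))
E
python3 go.py 541 266 214 -1.3
```

```text
t 0.1 tcp [ 260.8 -567.5  213.9] psi 24.68 tilt [-5.0e-04  1.1e-03 -1.0e+00] F [-1.5  0.1  0. ] w 92.0
shift [ 602.6 -640.3    0.7] turn 25.98
```

```bash
python3 -m creep '[[50,[30,-32,0],0],[50,[62,-66,0],0],[50,[94,-100,0],0],[50,[126,-134,0],0],[50,[158,-168,0],0]]' 20
python3 -m creep '[[50,[32,-34,0],0],[50,[64,-68,0],0],[50,[96,-102,0],0],[50,[128,-136,0],0],[50,[160,-170,0],0]]'
python3 -m creep '[[50,[32,-34,0],0],[50,[64,-68,0],0],[50,[96,-102,0],0],[50,[128,-136,0],0],[50,[160,-170,0],0]]'; python3 go.py 541 266 130 -1.3
```

```text
clock: 0.6
tool_pos: [334.4, -347.4, 214.3]
tcp_rot: [0.977, 0.213, -0.0, -0.0]
contact_force: [1.2, 1.0, -0.3]
grip_width: 54.4
finger_force: 0.0
clock: 1.1
tool_pos: [408.9, -126.2, 214.6]
tcp_rot: [0.977, 0.214, 0.0, 0.0]
contact_force: [1.4, -0.2, -0.9]
grip_width: 50.2
finger_force: 0.0
clock: 1.6
tool_pos: [483.3, 95.3, 214.5]
tcp_rot: [0.977, 0.214, -0.0, 0.0]
contact_force: [0.8, -1.2, -0.7]
grip_width: 50.2
finger_force: 0.0
t 1.6 tcp [483.3  95.3 214.5] psi 24.7 tilt [-0.e+00 -1.e-04 -1.e+00] F [ 0.8 -1.2 -0.7] w 50.2
shift [ 123.8 -130.9   84.5] turn 26.0
```

```bash
python3 -m creep '[[50,[31,-33,0],6],[50,[62,-66,0],13],[50,[93,-99,20],20],[50,[117,-124,45],26],[50,[117,-124,70],26]]'
python3 -m creep '[[50,[0,0,0],0],[50,[0,0,0],0]]'; python3 go.py 541 266 130 -1.3
python3 - <<'E'
from h import *
for n in("scene","top"):
    im=imaging.read_camera(n); cv2.imwrite(f"pics/{n}1.png",im[:,:,::-1])
a=cv2.imread("pics/scene1.png")[130:270,140:290]; cv2.imwrite("pics/s1c.png",cv2.resize(a,None,fx=4,fy=4,interpolation=cv2.INTER_CUBIC))
E
```

```text
clock: 2.1
tool_pos: [539.0, 258.9, 143.6]
tcp_rot: [1.0, -0.012, 0.001, -0.001]
contact_force: [0.1, -0.3, -0.8]
grip_width: 49.9
finger_force: 0.0
clock: 2.3
tool_pos: [537.2, 254.4, 144.4]
tcp_rot: [1.0, -0.011, -0.001, 0.0]
contact_force: [-0.6, 0.3, 0.4]
grip_width: 50.1
finger_force: 0.0
t 2.3 tcp [537.2 254.4 144.4] psi -1.29 tilt [-1.6e-03 -9.0e-04 -1.0e+00] F [-0.6  0.3  0.4] w 50.1
shift [  3.6 -11.7  14.4] turn 0.01
```

View pics/s1c.png

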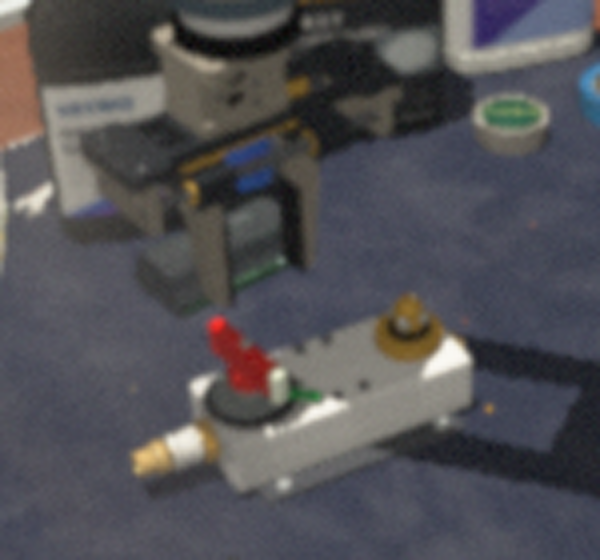

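The fingers hang over the handle, with tips at crop (220,303) and (300,268). The handle bar runs (215,325) to (275,385). Centre over it and descend.

```bash
python3 -m creep '[[50,[4,-12,10],0],[50,[4,-12,30],0],[50,[4,-12,50],0],[50,[4,-12,70],0],[50,[4,-12,70],0]]'
python3 -m creep '[[8,[0,0,0],0],[8,[0,0,0],0],[8,[0,0,0],0],[8,[0,0,0],0]]' 30; python3 go.py 541 266 74 -1.3
```

```text
clock: 2.9
tool_pos: [540.9, 266.3, 72.6]
tcp_rot: [1.0, -0.012, -0.001, 0.001]
contact_force: [0.0, 0.2, -0.5]
grip_width: 50.0
finger_force: 0.0
clock: 3.3
tool_pos: [542.8, 265.9, 75.8]
tcp_rot: [1.0, -0.011, 0.001, 0.001]
contact_force: [1.4, -6.1, 3.1]
grip_width: 25.8
finger_force: 30.0
t 3.3 tcp [542.8 265.9  75.8] psi -1.28 tilt [ 0.0016 -0.0011 -1.    ] F [ 1.4 -6.1  3.1] w 25.8
shift [-1.8 -0.1  1.8] turn 0.02
```

```bash
python3 -m creep '[[50,[-2,0,0],0],[50,[-2,0,-5],0],[50,[-2,0,-10],0],[8,[-2,0,-10],0],[8,[-2,0,-10],0]]'
python3 -m creep '[[8,[0,0,0],0],[8,[0,0,0],0],[8,[0,0,0],0]]' 30; python3 go.py 541 266 84 -1.3
```

```text
clock: 3.8
tool_pos: [540.2, 267.0, 85.0]
tcp_rot: [1.0, -0.011, 0.0, -0.0]
contact_force: [0.4, -0.4, -0.7]
grip_width: 36.0
finger_force: 0.0
clock: 4.1
tool_pos: [539.7, 266.1, 84.3]
tcp_rot: [1.0, -0.011, -0.0, 0.001]
contact_force: [0.6, -16.7, 5.2]
grip_width: 11.7
finger_force: 11.4
t 4.1 tcp [539.7 266.1  84.3] psi -1.29 tilt [-7.0e-04 -1.3e-03 -1.0e+00] F [  0.6 -16.7   5.2] w 11.7
shift [1.3 0.1 0.3] turn 0.01
```

```bash
python3 -m creep '[[8,[1,1,0],0],[8,[1,2,0],0],[8,[1,2,0],0]]' 30; python3 go.py 541 266 84 -1.3
```

```text
clock: 4.4
tool_pos: [539.9, 265.7, 84.4]
tcp_rot: [1.0, -0.012, -0.001, -0.001]
contact_force: [-4.6, 5.8, 0.8]
grip_width: 11.5
finger_force: 30.0
t 4.4 tcp [539.9 265.7  84.4] psi -1.36 tilt [-0.0019  0.0015 -1.    ] F [-4.6  5.8  0.8] w 11.5
shift [ 1.1 -0.3  0.4] turn -0.06
```

```bash
python3 -m creep '[[8,[0,0,0],-8],[8,[0,0,0],-16],[8,[0,0,0],-24],[8,[0,0,0],-32],[8,[0,0,0],-36]]'
python3 -m creep '[[8,[0,0,0],-2],[8,[0,0,0],-2]]'
python3 go.py 541 266 84 37.4
python3 - <<'E'
from h import *
a=imaging.read_camera("scene")[:,:,::-1]; cv2.imwrite("pics/scene2.png",a)
cv2.imwrite("pics/s2c.png",cv2.resize(a[190:260,160:270],None,fx=7,fy=7,interpolation=cv2.INTER_CUBIC))
E
```

```text
clock: 4.9
tool_pos: [540.3, 264.3, 84.4]
tcp_rot: [0.954, 0.301, -0.001, 0.0]
contact_force: [-0.7, -2.5, 2.2]
grip_width: 11.8
finger_force: 30.0
clock: 5.1
tool_pos: [540.4, 264.2, 84.4]
tcp_rot: [0.949, 0.315, -0.001, 0.0]
contact_force: [-1.8, -3.5, 2.7]
grip_width: 11.3
finger_force: 30.0
t 5.1 tcp [540.4 264.2  84.4] psi 36.71 tilt [-1.2e-03 -9.0e-04 -1.0e+00] F [-1.8 -3.5  2.7] w 11.3
shift [ 1.6 -1.1  0.4] turn -0.69
```

View pics/s2c.png

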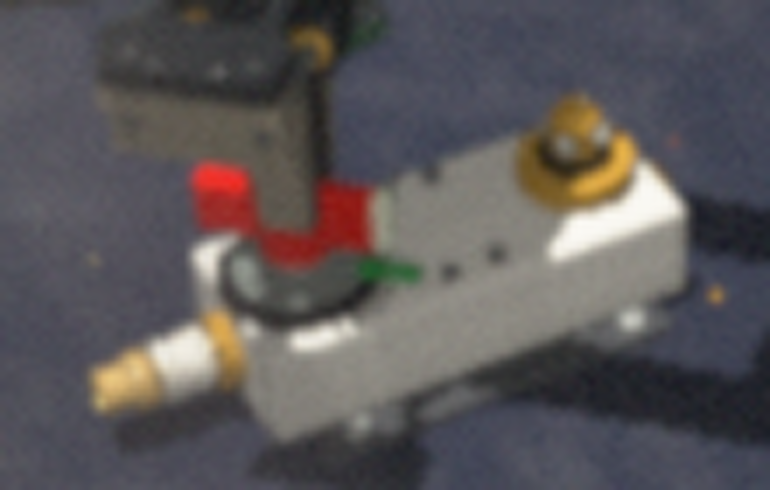

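The handle turned. The white end is at crop (383,217) and the green tip at (420,271), so they are nearly aligned. Finish this turn, release, back off toward the cap, and measure both angles unobstructed.

```bash
python3 -m creep '[[8,[0,0,0],-1],[8,[0,0,0],-1],[40,[0,0,0],-1],[40,[0,0,0],-1],[40,[0,0,-20],-1]]'
python3 -m creep '[[60,[0,30,-40],0],[60,[0,60,-80],0],[60,[0,100,-100],0],[60,[0,150,-100],0],[60,[0,200,-100],0]]'
python3 - <<'E'
from h import *
V=[]
for n,b in(("scene",(165,195,270,260)),("top",(165,192,240,237))):
    a=np.mean([imaging.read_camera(n).astype(float) for _ in range(6)],axis=0)[:,:,::-1]; cv2.imwrite(f"pics/{n}3.png",a)
    a=cv2.imread(f"pics/{n}3.png"); I=cv2.resize(a[b[1]:b[3],b[0]:b[2]],None,fx=7,fy=7,interpolation=cv2.INTER_CUBIC); V.append(np.pad(I,((0,0),(0,735-I.shape[1]),(0,0)))[:300])
cv2.imwrite("pics/c3.png",np.vstack(V))
E
python3 go.py 541 266 84 37.4
```

```text
clock: 5.65
tool_pos: [539.8, 264.4, 102.7]
tcp_rot: [0.946, 0.323, -0.002, 0.0]
contact_force: [0.3, 0.3, -0.4]
grip_width: 33.4
finger_force: 0.0
clock: 6.15
tool_pos: [665.2, 105.7, 206.3]
tcp_rot: [0.946, 0.323, 0.002, 0.0]
contact_force: [0.9, 0.0, -0.7]
grip_width: 59.9
finger_force: 0.0
t 6.75 tcp [662.8 107.4 204.7] psi 37.75 tilt [ 1.e-04  1.e-04 -1.e+00] F [ 0.1 -0.5  0.2] w 60.3
shift [   0.8 -200.   120.7] turn 0.35[ WARN:0@4.807] global loadsave.cpp:1063 imwrite_ Unsupported depth image for selected encoder is fallbacked to CV_8U.
```

View pics/c3.png

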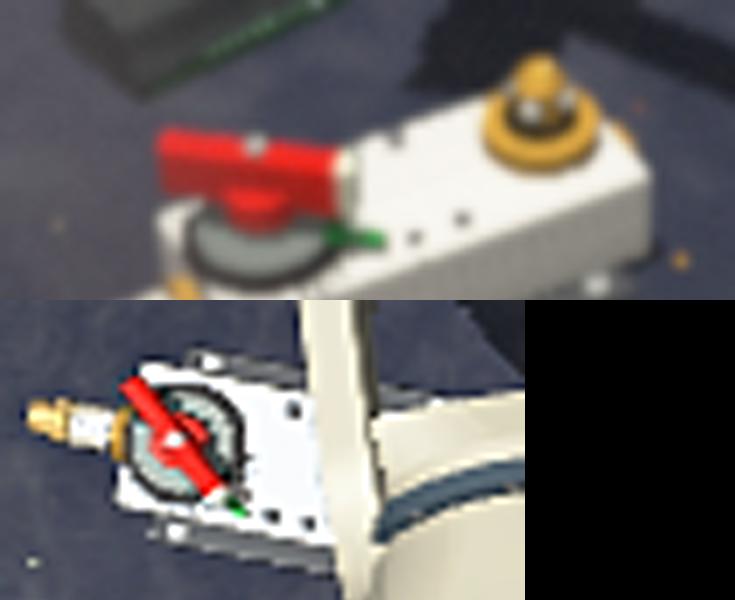

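```bash
python3 - <<'E'
from h import *
from fit import rd
v=np.array([542.,266,0]); Z=np.array([0,0,1.])
px=lambda n,c:(np.array(c)+.5)/7-.5+({"scene":[165,195],"top":[165,192]}[n])
for n,hub,tip in(("top",(177,140),(244,214)),("scene",(256,145),(385,240))):
    b=px(n,hub)-proj(n,v+96*Z)[0]; print(n,"bias",b.round(2))
    im=cv2.imread(f"pics/{n}3.png"); hsv=cv2.cvtColor(im,cv2.COLOR_BGR2HSV)
    f=lambda lo,hi:[(np.argwhere(cv2.inRange(hsv,lo,hi)[195:250,165:225])+[195,165])[:,::-1]]
    g=f((40,80,50),(85,255,255))[0]; print("green n",len(g),g.mean(0).round(2),"tip obs",px(n,tip).round(2))
    for a in np.radians([33,36,39,42]):
        d=rd(a+np.pi); print(np.degrees(a).round(),"tip",(proj(n,v+48*d+58*Z)[0]+b).round(2),"tab mid",(proj(n,v+43*d+60*Z)[0]+b).round(2),"white",(proj(n,v+38*d+83*Z)[0]+b).round(2))
# handle axis in top via red blob PCA
im=cv2.imread("pics/top3.png"); hsv=cv2.cvtColor(im,cv2.COLOR_BGR2HSV)
m=cv2.inRange(hsv,(0,140,80),(8,255,255))|cv2.inRange(hsv,(172,140,80),(180,255,255))
p=(np.argwhere(m[195:232,175:205])+[195,175])[:,::-1].astype(float)
vx,vy,_,_=cv2.fitLine(p.astype(np.float32),cv2.DIST_L2,0,.01,.01).ravel()
c=p.mean(0); w=back("top",[c-5*np.array([vx,vy]),c+5*np.array([vx,vy])],85); d=w[1]-w[0]; print("handle heading from top",np.degrees(np.arctan2(d[1],d[0]))%180,len(p))
E
```

```text
top bias [0.28 0.84]
green n 6 [198.17 221.17] tip obs [199.43 222.14]
33.0 tip [198.53 223.38] tab mid [197.7  222.19] white [196.2  220.83]
36.0 tip [199.11 222.98] tab mid [198.23 221.83] white [196.67 220.51]
39.0 tip [199.68 222.55] tab mid [198.73 221.44] white [197.12 220.16]
42.0 tip [200.22 222.09] tab mid [199.22 221.03] white [197.55 219.79]
scene bias [0.14 0.12]
green n 15 [214.87 228.4 ] tip obs [219.57 228.86]
33.0 tip [219.33 229.63] tab mid [217.49 228.72] white [215.22 221.65]
36.0 tip [219.62 229.02] tab mid [217.76 228.17] white [215.46 221.17]
39.0 tip [219.87 228.4 ] tab mid [217.98 227.62] white [215.66 220.69]
42.0 tip [220.06 227.79] tab mid [218.16 227.07] white [215.82 220.21]
handle heading from top 39.19168235227775 88
```

```bash
python3 - <<'E'
from h import *
v=np.array([542.,266,0]); B={"top":np.array([.28,.84]),"scene":np.array([.14,.12])}
for n,f,z in(("top",0,61),("scene",0,58.5),("scene",3,58.5),("top",3,61)):
    im=cv2.imread(f"pics/{n}{f}.png").astype(float); b,g,r_=cv2.split(im); w=np.clip(g-np.maximum(b,r_)-12,0,None)
    box={"top":(192,214,204,226),"scene":(206,222,224,234)}[n]; k=np.zeros_like(w); k[box[1]:box[3],box[0]:box[2]]=w[box[1]:box[3],box[0]:box[2]]
    vv,uu=np.nonzero(k); ww=k[vv,uu]; P=back(n,np.c_[uu,vv]-B[n],z)[:,:2]-v[:2]
    c=np.average(P,axis=0,weights=ww); a=np.degrees(np.arctan2(-c[1],-c[0])); 
    C=np.cov(P.T,aweights=ww); e=np.linalg.eigh(C)[1][:,1]
    print(n,f,"centroid",c.round(1),"r",np.hypot(*c).round(1),"ang",a.round(1),"pca",(np.degrees(np.arctan2(e[1],e[0]))%180).round(1),len(ww))
E
```

```text
top 0 centroid [-27.4 -21.2] r 34.7 ang 37.8 pca 39.9 18
scene 0 centroid [-28.6 -21.4] r 35.7 ang 36.8 pca 31.0 34
scene 3 centroid [-30.1 -21.3] r 36.9 ang 35.3 pca 39.4 28
top 3 centroid [-33.5 -26.1] r 42.5 ang 37.9 pca 42.3 8
```

Marker heading is about 37.5° and the handle was released at 37.7°, so it is set. Go to the cap.

```bash
python3 -m creep '[[64,[0,45,0],-8],[64,[-10,92,0],-16],[64,[-20,140,0],-24],[64,[-30,185,0],-32],[64,[-40,230,0],-32]]'; python3 go.py 545 -221.6 120 70
```

```text
clock: 7.25
tool_pos: [766.0, -87.5, 205.8]
tcp_rot: [0.818, 0.575, 0.0, -0.014]
contact_force: [-41.2, 58.6, 34.4]
grip_width: 21.1
finger_force: 32.3
t 7.25 tcp [766.  -87.5 205.8] psi 70.14 tilt [-0.0158  0.023  -0.9996] F [-41.2  58.6  34.4] w 21.1
shift [-202.6 -160.4   86.2] turn 0.14
```

I misjudged the tool heading and ran into the white jug. Back out along the contact direction and look.

```bash
python3 -m creep '[[64,[0,-25,0],0],[64,[0,-60,0],0],[64,[0,-100,0],0],[64,[-20,-140,0],0],[64,[-40,-160,0],0]]'; python3 go.py 545 -221.6 120 70
python3 - <<'E'
from h import *
V=[]
for n in("scene","top"):
    a=imaging.read_camera(n)[:,:,::-1]; cv2.imwrite(f"pics/{n}4.png",a); V.append(a)
out=np.zeros((600,800,3),np.uint8); out[:384,:512]=V[0]; 
out[384:600,:512]=V[1][70:286]; t=cv2.imread("pics/top0.png"); out[384:600,512:800]=t[70:286,170:458]
cv2.imwrite("pics/c4.png",out)
E
```

```text
clock: 7.75
tool_pos: [605.2, -80.5, 204.5]
tcp_rot: [0.82, 0.572, -0.0, -0.001]
contact_force: [-0.1, -0.7, 0.5]
grip_width: 63.9
finger_force: 0.0
t 7.75 tcp [605.2 -80.5 204.5] psi 69.8 tilt [-1.5e-03  4.0e-04 -1.0e+00] F [-0.1 -0.7  0.5] w 63.9
shift [-153.2   -7.6   84.5] turn -0.2
```

View pics/c4.png

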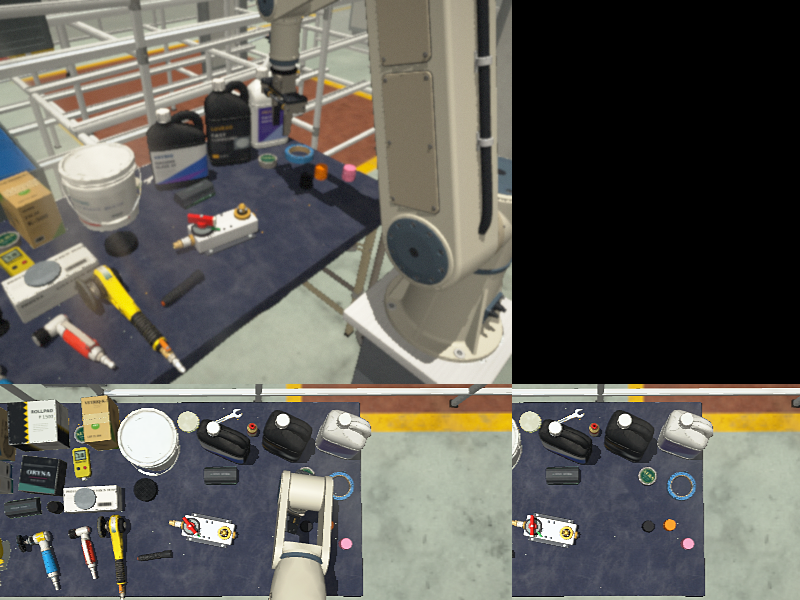

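Nothing appears displaced: the jug, tin (268,160) and caps (orange at 321,171) are where they were. Going to the cap; the shift is now mainly along tool -x.

```bash
python3 -m creep '[[64,[-35,-2,0],0],[64,[-70,-4,0],0],[64,[-105,-6,20],0],[64,[-140,-7,50],0],[64,[-153,-8,70],0]]'; python3 -m creep '[[64,[0,0,0],0],[64,[0,0,0],0]]'; python3 go.py 545 -221.6 9 70
```

```text
clock: 8.35
tool_pos: [547.1, -224.8, 133.4]
tcp_rot: [0.821, 0.571, -0.0, 0.0]
contact_force: [0.4, 0.1, 0.2]
grip_width: 63.8
finger_force: 0.0
clock: 8.55
tool_pos: [548.5, -222.4, 134.9]
tcp_rot: [0.821, 0.571, 0.0, -0.0]
contact_force: [-0.7, 0.2, 0.1]
grip_width: 63.8
finger_force: 0.0
t 8.55 tcp [ 548.5 -222.4  134.9] psi 69.65 tilt [ 3.e-04  3.e-04 -1.e+00] F [-0.7  0.2  0.1] w 63.8
shift [ -0.5  -3.5 125.9] turn -0.35
```

```bash
python3 -m creep '[[64,[0,-3,30],0],[64,[0,-3,60],0],[64,[0,-3,90],0],[64,[0,-3,115],0],[64,[0,-3,125],0]]'; python3 -m creep '[[35,[0,0,0],0],[35,[0,0,0],0],[35,[0,0,0],0],[35,[0,0,0],0],[35,[0,0,0],0]]' 40; python3 go.py 545 -221.6 9 70
```

```text
clock: 9.05
tool_pos: [545.5, -220.3, 8.8]
tcp_rot: [0.82, 0.572, -0.0, -0.0]
contact_force: [0.1, 0.2, 0.4]
grip_width: 64.1
finger_force: 0.0
clock: 9.55
tool_pos: [546.2, -222.0, 11.2]
tcp_rot: [0.821, 0.571, 0.001, 0.001]
contact_force: [1.3, 3.3, 6.1]
grip_width: 41.6
finger_force: 40.0
t 9.55 tcp [ 546.2 -222.    11.2] psi 69.67 tilt [ 2.9e-03 -8.0e-04 -1.0e+00] F [1.3 3.3 6.1] w 41.6
shift [-0.1 -1.3  2.2] turn -0.33
```

```bash
python3 -m creep '[[35,[0,0,-20],0],[35,[0,0,-50],0],[35,[0,0,-90],0],[35,[0,0,-125],0],[35,[0,0,-130],0]]'
python3 -m creep '[[35,[40,-19,0],0],[35,[80,-38,0],0],[35,[120,-57,0],0],[35,[160,-76,0],0],[35,[200,-95,0],0]]'
python3 -m creep '[[35,[40,-19,0],0],[35,[80,-38,0],0],[35,[110,-52,0],0],[35,[125,-59,0],0],[35,[125,-59,0],0]]'
python3 -m creep '[[35,[0,0,0],0],[35,[0,0,0],0]]';python3 go.py 516 149.3 120 70
```

```text
clock: 10.05
tool_pos: [547.3, -222.8, 144.6]
tcp_rot: [0.821, 0.571, 0.002, 0.003]
contact_force: [0.2, -0.1, -0.1]
grip_width: 41.5
finger_force: 40.0
clock: 10.55
tool_pos: [524.3, 0.4, 139.3]
tcp_rot: [0.821, 0.571, -0.0, -0.0]
contact_force: [1.0, 0.2, 0.1]
grip_width: 41.8
finger_force: 40.0
clock: 11.05
tool_pos: [512.6, 138.5, 139.2]
tcp_rot: [0.82, 0.572, -0.0, -0.0]
contact_force: [0.4, -0.6, -1.1]
grip_width: 41.6
finger_force: 40.0
clock: 11.25
tool_pos: [513.0, 135.7, 139.3]
tcp_rot: [0.821, 0.571, -0.0, 0.0]
contact_force: [0.5, 0.2, 0.3]
grip_width: 41.6
finger_force: 40.0
t 11.25 tcp [513.  135.7 139.3] psi 69.64 tilt [-5.e-04 -4.e-04 -1.e+00] F [0.5 0.2 0.3] w 41.6
shift [13.8 -1.9 19.3] turn -0.36
```

```bash
python3 -m creep '[[35,[7,-1,10],0],[35,[14,-2,19],0],[35,[14,-2,19],0],[35,[14,-2,19],0]]';python3 - <<'E'
from h import *
for n,z,u in(("top",88,(223.9,218.1)),("top",62,(224.2,218.4))): print(n,back(n,np.array([u])-[.28,.84],z).round(1))
for n,z,u in(("scene",88,(241.6,204)),("scene",62,(242,213))): print(n,back(n,np.array([u])-[.14,.12],z).round(1))
a=imaging.read_camera("scene")[:,:,::-1]; cv2.imwrite("pics/scene5.png",a)
o=r.get_obs(); t=o["tool_pos"]; print(t.round(1),o["tcp_rot"].round(3))
b=(200,170,290,250); I=cv2.resize(a[b[1]:b[3],b[0]:b[2]],None,fx=7,fy=7,interpolation=cv2.INTER_CUBIC)
th=np.linspace(0,2*np.pi,60)
for rad,c,col in((21,t+[0,0,-10.5],(255,0,255)),(21,t+[0,0,33.5],(255,0,255)),(24,np.array([516.3,149,62]),(255,255,0)),(5,np.array([516.3,149,88]),(255,255,0))):
    q=(proj("scene",c+rad*np.c_[np.cos(th),np.sin(th),0*th])+[.14,.12]-b[:2]+.5)*7-.5; cv2.polylines(I,[q.astype(int)],True,col,1)
cv2.imwrite("pics/c5.png",I)
E
```

```text
clock: 11.65
tool_pos: [515.8, 150.4, 119.9]
tcp_rot: [0.821, 0.571, -0.001, -0.0]
contact_force: [-0.4, 0.0, 0.0]
grip_width: 41.7
finger_force: 40.0
top [[519.2 148.1  88. ]]
top [[519.1 148.5  62. ]]
scene [[517.3 149.4  88. ]]
scene [[511.7 153.2  62. ]]
[516.  150.4 120.3] [ 0.821  0.571 -0.    -0.   ]
```

View pics/c5.png

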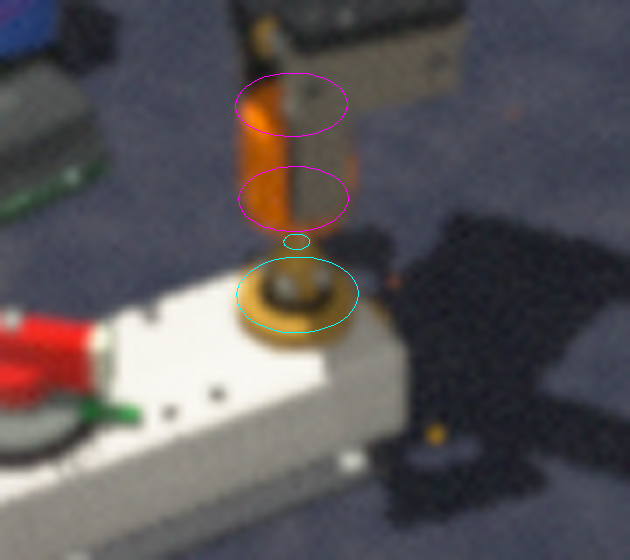

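The held cap (crop u 238 to 357) sits laterally over the collar (237 to 357). I nudge 1.5 mm along tool y (depth) and descend, watching force.

```bash
python3 -m creep '[[35,[0,1.5,5],0],[35,[0,1.5,12],0],[35,[0,1.5,20],0],[35,[0,1.5,23],0],[35,[0,1.5,23],0]]';python3 -m creep '[[35,[0,0,2],0],[35,[0,0,4],0],[35,[0,0,6],0],[35,[0,0,6],0]]';python3 go.py 517 149 73 70
```

```text
clock: 12.2
tool_pos: [517.0, 149.8, 96.8]
tcp_rot: [0.821, 0.571, -0.001, -0.0]
contact_force: [-0.6, -0.0, -0.0]
grip_width: 41.6
finger_force: 40.0
clock: 12.6
tool_pos: [517.7, 149.9, 91.5]
tcp_rot: [0.821, 0.571, 0.0, 0.0]
contact_force: [0.1, 0.9, -1.1]
grip_width: 41.6
finger_force: 40.0
t 12.6 tcp [517.7 149.9  91.5] psi 69.69 tilt [ 3.e-04 -0.e+00 -1.e+00] F [ 0.1  0.9 -1.1] w 41.6
shift [-1.1 -0.4 18.5] turn -0.31
```

```bash
python3 -m creep '[[35,[0,0,1],0],[35,[0,0,2],0],[35,[0,0,3],0],[35,[0,0,3],0]]';python3 -m creep '[[35,[0,0,1],0],[35,[0,0,2],0],[35,[0,0,2],0]]';python3 go.py 517 149 73 70
```

```text
clock: 13.0
tool_pos: [517.7, 149.9, 88.5]
tcp_rot: [0.821, 0.571, 0.0, 0.0]
contact_force: [1.9, -0.1, -0.8]
grip_width: 41.6
finger_force: 40.0
clock: 13.3
tool_pos: [518.6, 150.1, 87.2]
tcp_rot: [0.821, 0.571, 0.001, 0.0]
contact_force: [1.4, -0.8, 3.7]
grip_width: 41.5
finger_force: 40.0
t 13.3 tcp [518.6 150.1  87.2] psi 69.69 tilt [ 2.e-03  4.e-04 -1.e+00] F [ 1.4 -0.8  3.7] w 41.5
shift [-1.6 -1.1 14.2] turn -0.31
```

```bash
for i in 1 2 3; do :; done; python3 -m creep '[[35,[0,0,1],0],[35,[0,0,1],0]]';python3 -m creep '[[35,[0,0,1],0],[35,[0,0,1],0]]';python3 -m creep '[[35,[0,0,1],0],[35,[0,0,1],0]]';python3 -m creep '[[35,[0,0,1],0],[35,[0,0,1],0]]'
```

```text
clock: 13.5
tool_pos: [518.7, 150.1, 86.3]
tcp_rot: [0.821, 0.571, 0.001, 0.0]
contact_force: [2.2, -0.4, 4.3]
grip_width: 41.4
finger_force: 40.0
clock: 13.7
tool_pos: [518.7, 150.0, 85.2]
tcp_rot: [0.821, 0.571, 0.001, 0.001]
contact_force: [2.1, -1.3, 3.8]
grip_width: 41.5
finger_force: 40.0
clock: 13.9
tool_pos: [518.2, 149.9, 83.7]
tcp_rot: [0.821, 0.571, 0.001, 0.0]
contact_force: [3.6, -1.5, 1.1]
grip_width: 41.8
finger_force: 40.0
clock: 14.1
tool_pos: [517.9, 149.9, 82.4]
tcp_rot: [0.821, 0.571, 0.0, 0.0]
contact_force: [4.4, -2.4, -0.9]
grip_width: 41.6
finger_force: 40.0
```

```bash
python3 -m creep '[[35,[0,1,1.5],0],[35,[0,1,1.5],0]]';python3 -m creep '[[35,[0,0,1.5],0],[35,[0,0,1.5],0]]';python3 -m creep '[[35,[0,0,1.5],0],[35,[0,0,1.5],0]]';python3 -m creep '[[35,[0,0,1.5],0],[35,[0,0,1.5],0]]';python3 -m creep '[[35,[0,0,1],0],[35,[0,0,1],0]]'
```

```text
clock: 14.3
tool_pos: [518.3, 149.6, 80.7]
tcp_rot: [0.821, 0.571, -0.0, -0.0]
contact_force: [3.7, -0.9, -1.6]
grip_width: 41.7
finger_force: 40.0
clock: 14.5
tool_pos: [518.0, 149.5, 79.0]
tcp_rot: [0.821, 0.571, -0.0, -0.0]
contact_force: [3.7, 0.4, -5.2]
grip_width: 41.7
finger_force: 40.0
clock: 14.7
tool_pos: [517.9, 149.5, 77.4]
tcp_rot: [0.821, 0.571, -0.001, -0.0]
contact_force: [4.4, 0.4, -7.1]
grip_width: 41.6
finger_force: 40.0
clock: 14.9
tool_pos: [518.0, 149.5, 76.3]
tcp_rot: [0.821, 0.571, -0.001, -0.0]
contact_force: [2.2, 0.7, -4.7]
grip_width: 41.2
finger_force: 40.0
clock: 15.1
tool_pos: [518.0, 149.5, 75.7]
tcp_rot: [0.821, 0.571, -0.0, -0.0]
contact_force: [-1.4, -0.4, 2.5]
grip_width: 41.3
finger_force: 40.0
```

Click confirmed: the balls pull at −7 N and now the seal is loading. Press on to the collar.

```bash
for k in a; do python3 -m creep '[[35,[0,0,1],0],[35,[0,0,1],0]]' 55;python3 -m creep '[[35,[0,0,1],0],[35,[0,0,1],0]]';python3 -m creep '[[35,[0,0,1],0],[35,[0,0,1],0]]'; done
```

```text
clock: 15.3
tool_pos: [518.1, 149.5, 74.7]
tcp_rot: [0.821, 0.571, -0.0, -0.0]
contact_force: [-3.4, 0.1, 5.5]
grip_width: 41.3
finger_force: 55.0
clock: 15.5
tool_pos: [518.2, 149.6, 73.7]
tcp_rot: [0.821, 0.571, -0.0, -0.0]
contact_force: [-2.8, -0.5, 6.5]
grip_width: 41.4
finger_force: 55.0
clock: 15.7
tool_pos: [518.2, 149.6, 73.2]
tcp_rot: [0.821, 0.571, -0.0, -0.0]
contact_force: [-4.6, -1.6, 11.3]
grip_width: 41.5
finger_force: 55.0
```

```bash
python3 -m creep '[[35,[0,0,1],0],[35,[0,0,1],0]]';python3 -m creep '[[35,[0,0,1],0],[35,[0,0,1],0]]'
```

```text
clock: 15.9
tool_pos: [518.2, 149.6, 73.1]
tcp_rot: [0.821, 0.571, -0.0, -0.0]
contact_force: [-9.4, -1.6, 23.4]
grip_width: 41.6
finger_force: 55.0
clock: 16.1
tool_pos: [518.2, 149.6, 73.1]
tcp_rot: [0.821, 0.571, -0.0, -0.0]
contact_force: [-12.4, -3.0, 35.7]
grip_width: 41.3
finger_force: 55.0
```

Hard stop at 73.1 while force climbs: the rim is on the collar. Ease 1 mm, keep pressing, and take a final look.

```bash
python3 -m creep '[[35,[0,-0.5,-0.7],0],[35,[0,-0.5,-0.7],0],[35,[0,-0.5,-0.7],0],[35,[0,-0.5,-0.7],0]]';python3 - <<'E'
from h import *
a=imaging.read_camera("scene")[:,:,::-1]; cv2.imwrite("pics/scene6.png",a)
cv2.imwrite("pics/c6.png",cv2.resize(a[140:260,160:360],None,fx=4,fy=4,interpolation=cv2.INTER_CUBIC))
E
```

```text
clock: 16.5
tool_pos: [518.2, 149.6, 73.1]
tcp_rot: [0.821, 0.571, 0.0, 0.0]
contact_force: [-8.0, -3.4, 24.8]
grip_width: 41.3
finger_force: 55.0
```

View pics/c6.png

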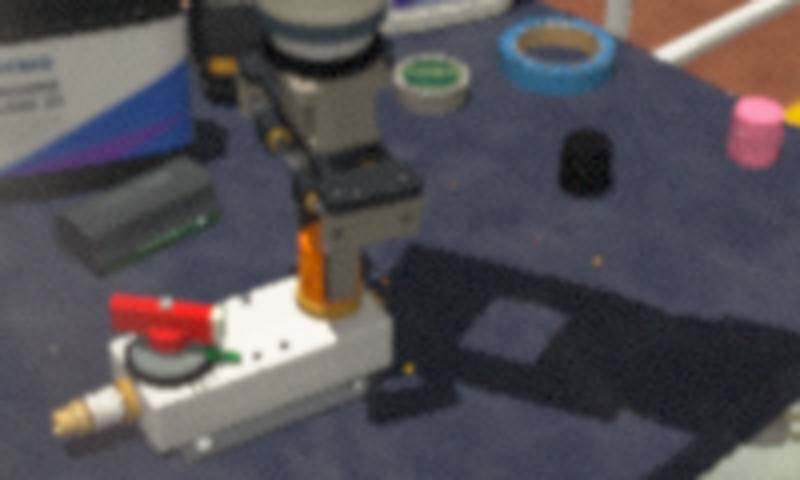

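The cap sits on the collar at crop (330,300). The handle and marker are aligned at (215,325) and (238,356), and the tin and sanding block have not moved.

```bash
python3 -c "
from cell import job
print(job.close_job())"
```

```text
the job is handed in; nothing more can be done
None
```

The job is handed in at about 16.5 s: the handle is on the marker to within about 1–2° by my measurement, and the cap clicked on and is held flush on the collar at about 25 N. On the way to the cap the gripper ran into the white jug, with the wrist reading about 80 N and the finger pads 32 N; nothing visibly moved, but this may break the 40 N limit if the gripper's body took the contact.

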